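# Find which way the boiler cap unscrews and hold it off

## Robot

A 6-joint arm with a two-finger parallel gripper is mounted at the origin on the work surface. World frame = base frame: x ahead of the robot, y to its left, z up, the work surface at z = 0. Lengths are in m, angles in rad, forces in N, time in s.
With the tool pointing down it reaches from about 0.25 to 0.775 m from the base axis. Payload 4 kg.
Tool frame: the origin (TCP) lies between the finger pads; the fingertips stand 17 mm ahead of it and the grasp point (between the pads) lies 2 mm behind it; z points along the fingers, y is the line along which they close (so a half turn about z gives the same grasp; the last joint's range is limited). The gripper opens to 94 mm and grips with 3 to 60 N. Pads are 16 mm wide; open, the fingers measure 119 mm over their backs; the gripper's body (75 mm by 177 mm) begins 78 mm behind the grasp point.
Start: joints at [1.216, 0.087, 1.371, -0, 1.684, -0.103], TCP at [0.137, 0.533, 0.223] pointing down, gripper open.
Joint ranges: [-3.1, 3.1], [-0.76, 2.03], [0.27, 2.55], [-1.08, 4.22], [0.17, 2.65], [-2.57, 2.57]. Speed limits (rad/s): [2.79, 2.79, 3.14, 3.14, 3.14, 3.14].

## Interface

Orientations are given as a unit quaternion [w, x, y, z].
In Python, from station import r gives the robot as it stands.
- The arm moves only by the tool step_arm, never from a script. Its argument "increments" is a list that holds one entry, the list of rows, each a list of 7 numbers: the finger opening in cm, from 0 to 9.4, then the shift along the world's x, y, z in cm, then the turn, a rotation vector about the world's x, y, z in degrees. In form: [[[claw, tx, ty, tz, wx, wy, wz], ...]]. A call has 1 to 12 rows; each row is the pose to reach, as a shift and turn from the pose commanded when the call began; what a row does not reach only later rows make up. A row lasts 1/12 s, in which the tool goes at most 41.7 mm and 7.16 degrees, less where a joint would pass 70% of its speed; a pose out of reach is approached as far as the arm can. A call with a gripper value outside its range is refused whole. The fingers move at their own pace and stop on an object; "squeeze" is the grip in N (left out, the last holds). Time passes only in rows, so rows that repeat a pose let the fingers close. It gives the time, the measured TCP pose, the force, the opening and the grip force at its end, in the units of the state.
- r.get_state(): the state, without advancing time (a new reading comes with each control period).
- r.grab_frame(name): name is "scene" or "top" or "wrist"; returns the picture (384x512x3 uint8, red, green, blue); there is no depth.
- r.calibration(name): a dict with "K" (3x3 intrinsics, pixels), "R" (3x3) and "t" (3): a world point X has camera coordinates R X + t; the wrist camera has in their place "T_tool_cam" (4x4, takes a point from camera to tool coordinates, whose origin is the TCP and whose axes are the flange's). Camera axes: x right, y down, z forward; pixel columns grow to the right and rows downward; lengths in m; the calibration is good to about 2 mm. A picture is of the moment at which its call begins: read the wrist's pose just before it. calibration takes no time and is no camera call.
- r.finish_job(): hands the job in; it is judged then, once.
The state is a dict: "time_s": time; "qpos": joint angles; "joint_velocities": joint speeds; "effort": joint torques, N m; "tcp_pos": TCP position; "eef_rot": TCP orientation; "force": force on the tool from outside, world axes, zero at the start; "ft_torque": the same for the moment, N m; "opening": opening from 0.0 (shut) to 1.0 (fully open); "gripper_force": force on a finger pad.
Only numpy, scipy, OpenCV 4.12 (cv2) and the standard library are available. Lean on these libraries where they do the work, as an engineer would, in place of code of your own. Each camera call takes 0.05 s, during which the arm holds its last target. There are 200 camera calls.

## Task

The boiler of the white espresso machine needs refilling, but nobody remembers whether its black twist cap has a right-hand or a left-hand thread: grip the cap, try it one way and then the other to feel which way it runs free, unscrew it and lift it straight up off the filler. Carry it, kept upright, over to the empty white saucer on the table and finish while still holding it in the air over the middle of the saucer, a few centimetres clear of it, so that it drips there. Do not disturb the saucer or anything else on the table.

Things in the scene. Friction and masses are not known exactly. Their poses are not given: they have to be found in the camera images.
- machine: white and steel espresso machine, 240 deep x 190 wide x 240 mm high, fixed. Origin: centre of its underside. Its front (drip tray; black filter handle reaching 200 mm out at 125 mm height) looks along its own -x; yaw varies. Its flat top is 228 mm above the table; on the side away from the front, from 60 mm off the cap's axis, is a steel deck at 240 mm.
- filler (a point): centre of the filler mouth on the machine, at the seat the cap rests on, 236 mm up. Short quarter-turn thread: turned the wrong way the cap stops hard within 0.3 rad; the right way it turns free, without rising, 1.0 to 1.3 rad to a second hard stop; within 0.1 rad of that stop it lifts straight out freely, elsewhere it is held down. The hand varies from start to start and cannot be seen.
- cap: round black fluted cap on the filler, 58 mm diameter, 36 mm tall, 100 to 160 g, steel disc and white dash on top. Origin: centre of the knob's lower face, on its axis; z up along the axis. Below it a brass stub of 23 mm diameter with two side lugs reaches 22 mm down into the filler. Grip the knob from above by its sides, at about mid height; it needs no more than 30 N of grip.
- saucer: empty white round saucer, 144 mm diameter, 18 mm high, loose on the table. Origin: centre of its underside.
- mug: white mug with handle, 82 mm diameter, 95 mm high. Origin: centre of its underside.
- teaspoon: steel teaspoon lying on the table, 140 mm long. Origin: centre of its underside.
- sugar: glass sugar jar with metal lid, 72 mm diameter, 140 mm high. Origin: centre of its underside.
- jam: amber jam jar with red lid, 68 mm diameter, 100 mm high. Origin: centre of its underside.
- avocado: green avocado lying on the table, 97 mm long, 70 mm thick. Origin: on the table under it.
- plate: white plate with two slices of jam toast, 170 mm diameter, 36 mm high in all. Origin: centre of its underside.
- pitcher: steel milk pitcher with handle, 86 mm diameter, 105 mm high. Origin: centre of its underside.
Mind the look-alikes: they are no part of the job. There is more than one size of the cap; the one meant has the size given above. What is shaped like the saucer but green is not meant.

How it is judged:
On the way:
1. the cap is unscrewed and lifted straight up off the filler (z of cap in the frame of filler above 0.02 m and horizontal distance between cap and filler below 0.025 m and angle between cap's own z axis and vertical below 0.3 rad and contact force between the fingers and cap above 0.5 N), for 0.1 s.
At the end, for the whole second after the job is handed in: the cap, off the machine, is held by the fingers alone over the saucer: its axis within 40 mm of the saucer's centre, the knob's lower face at least 60 mm above the table, upright within 0.3 rad and still; the saucer has stayed put (30 mm) (horizontal distance between cap and saucer below 0.04 m and height (world z) of cap above 0.06 m and angle between cap's own z axis and vertical below 0.3 rad and linear speed of cap below 0.03 m/s and contact force between the fingers and cap above 0.5 N and contact force between cap and saucer below 0.2 N and contact force between cap and machine below 0.2 N and distance of saucer from where it was at the start of the episode below 0.03 m and angle between saucer's own z axis and vertical below 0.1 rad); the arm keeps its last pose, push and grip.
It fails at once if the cap is tipped over on the way (angle between cap's own z axis and vertical above 0.6 rad).
It fails at once if a thing on the table is disturbed (moved more than 30 mm) (distance of any of saucer, mug, teaspoon, sugar, jam, avocado, plate, pitcher from where it was at the start of the episode above 0.03 m).
It also fails if it takes over 58 s, if anything falls off the work surface, if the arm or the gripper's body presses on something with over 40 N, if the wrist force passes 120 N, or if a joint passes its speed limit or range.

## Working session

There is one attempt and no reset: what is moved stays moved. The work goes in short steps, Python scripts to look and compute and a tool call to move; the robot and the scene stay as the last step left them, time stands still between calls to the robot, and variables do not carry over. Pictures are saved under pics/ and viewed, at most 10 in all, crops included, and the job is handed in when it is done.

Besides the shell and the picture viewer there is one more tool, called as name(argument=value, ...), one argument or row to a line, values as JSON. step_arm: Moves the arm, as the interface text tells. Its arguments: {"type":"object","properties":{"increments":{"type":"array","items":{"type":"array","items":{"type":"array","items":{"type":"number"}}}},"squeeze":{"type":"number"}},"required":["increments"]}

```bash
mkdir -p pics; python3 - <<'E'
from station import r
import cv2,numpy as np
for n in ("scene","top"):
    f=r.grab_frame(n); cv2.imwrite(f"pics/{n}0.png",f[:,:,::-1])
    c=r.calibration(n); print(n,np.round(c["K"],1).tolist(),np.round(c["R"],4).tolist(),np.round(c["t"],4).tolist())
s=r.get_state();print(s["time_s"],s["tcp_pos"],s["eef_rot"],s["opening"],s["force"])
print(r.calibration("wrist"))
E
```

```text
scene [[481.6, 0.0, 255.0], [0.0, 481.6, 181.9], [0.0, 0.0, 1.0]] [[0.7656, 0.643, -0.0203], [0.4241, -0.5282, -0.7356], [-0.4837, 0.5546, -0.6771]] [-0.4229, -0.1167, 1.6903]
top [[405.9, 0.0, 249.4], [0.0, 405.9, 197.4], [0.0, 0.0, 1.0]] [[-0.0132, -0.9999, 0.0057], [-0.9959, 0.0127, -0.0894], [0.0893, -0.0068, -0.996]] [-0.0022, 0.5772, 1.5792]
0.1 [0.13688574 0.53223624 0.22144481] [-2.15637569e-04  1.25577360e-01  9.92083366e-01 -9.35811123e-04] 1.0037002147696286 [0.03241635 0.49801307 0.00404658]
{'K': array([[300.97476718,   0.        , 255.83354023],
       [  0.        , 300.97476718, 186.38836925],
       [  0.        ,   0.        ,   1.        ]]), 'T_tool_cam': array([[-9.50885454e-04, -9.72807107e-01, -2.31614828e-01,
         6.55636651e-02],
       [ 9.99999085e-01, -7.02128969e-04, -1.15643948e-03,
         1.15752843e-03],
       [ 9.62369068e-04, -2.31615716e-01,  9.72806884e-01,
        -1.61755151e-01],
       [ 0.00000000e+00,  0.00000000e+00,  0.00000000e+00,
         1.00000000e+00]])}
```

View pics/scene0.png

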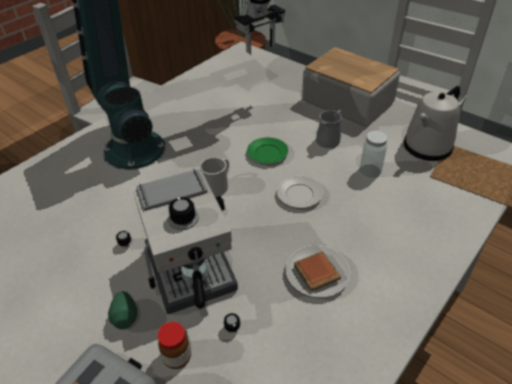

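View pics/top0.png

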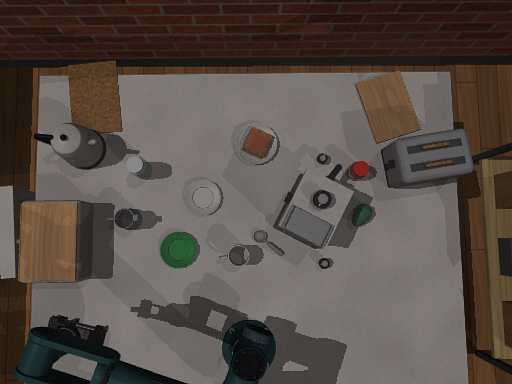

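The machine's cap is at about (182,210) in scene and (322,199) in top. The saucer is at (299,193) and (203,196), with the green look-alike beside it; the small caps lie on the table. I'll refine both positions next.

```bash
cat >h.py <<'E'
from station import r
import cv2,numpy as np
def ray(n,uv,z):
    c=r.calibration(n);o=-c["R"].T@c["t"];d=c["R"].T@np.linalg.inv(c["K"])@[*uv,1]
    return o+d*(z-o[2])/d[2]
def proj(n,X):
    c=r.calibration(n);p=c["K"]@(c["R"]@np.array(X)+c["t"]);return p[:2]/p[2]
E
python3 - <<'E'
from h import *
S=cv2.imread("pics/scene0.png");T=cv2.imread("pics/top0.png")
for n,im,box in (("top",T,(305,340,182,216)),("scene",S,(162,204,190,230)),("top",T,(178,228,172,222)),("scene",S,(268,332,170,216))):
    x0,x1,y0,y1=box;g=cv2.cvtColor(im,cv2.COLOR_BGR2GRAY)[y0:y1,x0:x1]
    sauc=box[1]-box[0]>45
    m=(g>(140 if n=="top" else 165)).astype(np.uint8) if sauc else (g<55).astype(np.uint8)
    cs,_=cv2.findContours(m,cv2.RETR_EXTERNAL,cv2.CHAIN_APPROX_NONE)
    for c in sorted(cs,key=cv2.contourArea)[::-1][:2]:
        if len(c)>5:
            e=cv2.fitEllipse(cv2.convexHull(c));uv=(e[0][0]+x0,e[0][1]+y0)
            print(n,sauc,np.round(uv,1),np.round(e[1],1),ray(n,uv,.016 if sauc else .262).round(4))
a=cv2.resize(T[175:285,185:375],None,fx=4,fy=4,interpolation=2)
b=cv2.resize(S[165:235,140:330],None,fx=4,fy=4,interpolation=2)
cv2.imwrite("pics/crop.png",cv2.resize(np.vstack([a,b]),None,fx=.8,fy=.8))
E
```

```text
top False [321.8 199. ] [18.  18.8] [ 0.5473 -0.2521  0.262 ]
scene False [180.9 210.4] [28.2 29.7] [ 0.5576 -0.2611  0.262 ]
scene True [288.5 184.5] [11.  16.2] [0.5418 0.1766 0.016 ]
```

View pics/crop.png

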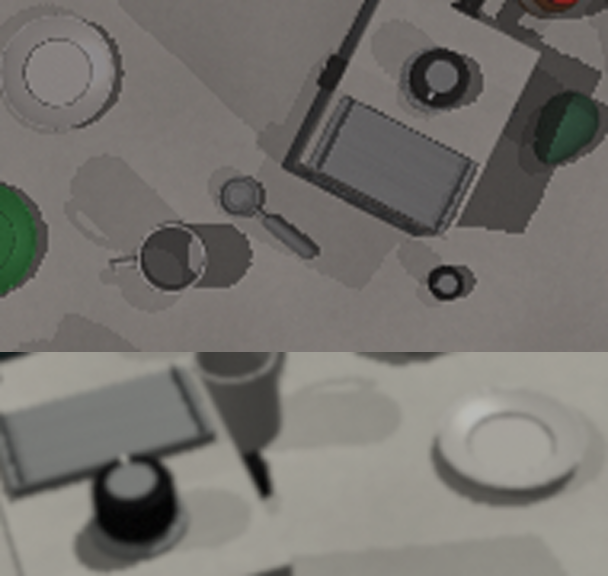

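```bash
python3 - <<'E'
from h import *
print("cap",ray("top",(322.8,198.75),.272),ray("scene",(180.9,205.3),.272))
print("saucer",ray("top",(202.8,197.2),.014),ray("scene",(300,192.8),.014))
# deck corners, top crop px (scale 3.2) at z=.24
for p in ((345,97),(475,163),(437,235),(312,178)): print("deck",ray("top",(p[0]/3.2+185,p[1]/3.2+175),.24).round(4))
print("dash",ray("top",(431/3.2+185,97/3.2+175),.272).round(4),ray("scene",(125/3.2+140,(458-352)/3.2+165),.272).round(4))
# triangulated height check of cap
def l(n,uv):
    a=ray(n,uv,0);b=ray(n,uv,.3);return a,(b-a)/np.linalg.norm(b-a)
for u,v in (((322.8,198.75),(180.9,205.3)),((202.8,197.2),(300,192.8))):
    a,d=l("top",u);b,e=l("scene",v);s=np.linalg.lstsq(np.c_[d,-e],b-a,rcond=None)[0];print(a+s[0]*d,b+s[1]*e)
E
```

```text
cap [ 0.5472801  -0.25359904  0.272     ] [ 0.55390266 -0.25576208  0.272     ]
saucer [0.58121944 0.17585742 0.014     ] [0.59117217 0.17049983 0.014     ]
deck [ 0.5287 -0.1563  0.24  ]
deck [ 0.4565 -0.2932  0.24  ]
deck [ 0.381  -0.2505  0.24  ]
deck [ 0.4429 -0.1192  0.24  ]
dash [ 0.5254 -0.2425  0.272 ] [ 0.5336 -0.2423  0.272 ]
[ 0.54771025 -0.25456484  0.26687448] [ 0.54951521 -0.25251426  0.26663956]
[0.58222938 0.17705346 0.00296875] [0.58509965 0.17959148 0.00350671]
```

step_arm(
  increments=[
    [[7.8,0,0,4,0,0,0],[7.8,0,0,8,0,0,0],[7.8,1,-2,12,0,0,-2],[7.8,3,-5,15,0,0,-5],[7.8,5,-9,16,0,0,-8],[7.8,7,-12.5,16,0,0,-11],[7.8,9,-16,16,0,0,-14],[7.8,11,-19.5,16,0,0,-17],[7.8,13,-23,16,0,0,-20],[7.8,15,-26.5,16,0,0,-23],[7.8,17,-30,16,0,0,-26],[7.8,19,-33.5,16,0,0,-29]],
  ],
  squeeze=25,
)

```text
time_s: 1.1
tcp_pos: [0.3261, 0.1978, 0.3823]
eef_rot: [0.0, 0.371, 0.929, 0.0]
force: [0.8, 1.4, -0.3]
opening: 0.832
gripper_force: 0.0
```

step_arm(
  increments=[
    [[7.8,2,-4,0,0,0,-3],[7.8,4,-8,0,0,0,-6],[7.8,6,-12,0,0,0,-9],[7.8,8,-16,0,0,0,-12],[7.8,10,-19.5,0,0,0,-15],[7.8,12,-23,0,0,0,-18],[7.8,14,-27,0,0,0,-21],[7.8,16,-31,0,0,0,-24],[7.8,18,-35,0,0,0,-27],[7.8,20,-39,0,0,0,-29],[7.8,21.5,-43,0,0,0,-31],[7.8,22.2,-45.1,0,0,0,-31]],
  ],
)

```text
time_s: 2.1
tcp_pos: [0.5473, -0.2503, 0.3815]
eef_rot: [-0.001, 0.605, 0.796, 0.0]
force: [0.6, 0.1, 0.2]
opening: 0.826
gripper_force: 0.0
```

step_arm(
  increments=[
    [[7.8,0,0,0,0,0,0],[7.8,0,0,0,0,0,0],[7.8,0,0,0,0,0,0]],
  ],
)

```text
time_s: 2.35
tcp_pos: [0.5467, -0.2481, 0.3818]
eef_rot: [-0.001, 0.605, 0.796, 0.0]
force: [0.0, 0.5, 0.6]
opening: 0.835
gripper_force: 0.0
```

```bash
cat >>h.py <<'E'
from scipy.spatial.transform import Rotation as Ro
def wcam(s):
    c=r.calibration("wrist");q=s["eef_rot"];T=np.eye(4);T[:3,:3]=Ro.from_quat([*q[1:],q[0]]).as_matrix();T[:3,3]=s["tcp_pos"]
    return c["K"],T@c["T_tool_cam"]
def wray(s,uv,z):
    K,M=wcam(s);d=M[:3,:3]@np.linalg.inv(K)@[*uv,1];o=M[:3,3];return o+d*(z-o[2])/d[2]
E
python3 - <<'E'
from h import *
s=r.get_state();f=r.grab_frame("wrist")[:,:,::-1].copy();cv2.imwrite("pics/w1.png",f)
print(s["time_s"],s["tcp_pos"],s["eef_rot"],s["qpos"],s["force"],s["ft_torque"],s["opening"])
import pickle;pickle.dump(s,open("s1.pkl","wb"))
g=cv2.GaussianBlur(cv2.cvtColor(f,cv2.COLOR_BGR2GRAY),(3,3),0)
K,M=wcam(s);p=np.linalg.inv(M)@[.549,-.254,.272,1];print("expected px",(K@p[:3])[:2]/p[2])
m=(g<45).astype(np.uint8)
for c in cv2.findContours(m,cv2.RETR_EXTERNAL,cv2.CHAIN_APPROX_NONE)[0]:
    if cv2.contourArea(c)>400:
        e=cv2.fitEllipse(c);print(np.round(e[0],1),np.round(e[1],1),wray(s,e[0],.262).round(4))
E
```

```text
2.35 [ 0.54665949 -0.24813671  0.38179098] [-9.46784541e-04  6.04820305e-01  7.96361400e-01  1.50710883e-04] [-5.20827162e-01  2.34340931e-01  8.87716996e-01  6.02072857e-04
  2.02137387e+00 -7.92280689e-01] [0.04272269 0.47060604 0.56201802] [ 0.00839396  0.08824436 -0.02696314] 0.8346432736884093
expected px [255.13436684 195.48852727]
[254.8 313.7] [158.7 659.8] [ 0.5842 -0.3828  0.262 ]
[258.9 191.8] [59.  62.2] [ 0.5522 -0.2521  0.262 ]
[296.8  87.5] [16.8 38.2] [ 0.5588 -0.1506  0.262 ]
```

View pics/w1.png

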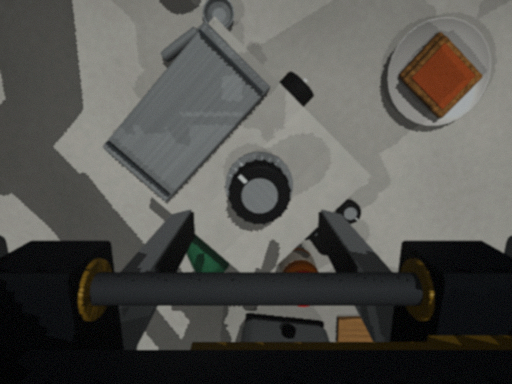

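The cap's steel disc is at about (260,193) in the wrist view, with the deck to its upper left and the fingers on either side below it. I'll fit the disc exactly.

```bash
python3 - <<'E'
from h import *
import pickle;s=pickle.load(open("s1.pkl","rb"));f=cv2.imread("pics/w1.png")
g=cv2.cvtColor(f,cv2.COLOR_BGR2GRAY)[160:226,226:296]
m=(g<62).astype(np.uint8)
for c in cv2.findContours(m,cv2.RETR_CCOMP,cv2.CHAIN_APPROX_NONE)[0]:
    if cv2.contourArea(c)>300:
        e=cv2.fitEllipse(c);uv=np.array(e[0])+[226,160];print(uv.round(1),np.round(e[1],1),wray(s,uv,.272).round(4),wray(s,uv,.262).round(4))
K,M=wcam(s);print(M[:3,3])
print(r.get_state()["tcp_pos"])
E
```

```text
[258.8 191.8] [60.5 63.5] [ 0.5514 -0.2497  0.272 ] [ 0.5522 -0.2521  0.262 ]
[257.7 193.9] [35.5 45.4] [ 0.5509 -0.2519  0.272 ] [ 0.5517 -0.2544  0.262 ]
[ 0.53052849 -0.18310275  0.54365453]
[ 0.54653702 -0.24740861  0.38299634]
```

step_arm(
  increments=[
    [[7.8,0.35,-0.45,-1,0,0,0],[7.8,0.35,-0.45,-3,0,0,0],[7.8,0.35,-0.45,-5,0,0,0],[7.8,0.35,-0.45,-7,0,0,0],[7.8,0.35,-0.45,-9,0,0,0],[7.8,0.35,-0.45,-10.5,0,0,0],[7.8,0.35,-0.45,-11.5,0,0,0],[7.8,0.35,-0.45,-12.2,0,0,0],[7.8,0.35,-0.45,-12.6,0,0,0],[7.8,0.35,-0.45,-12.6,0,0,0],[7.8,0.35,-0.45,-12.6,0,0,0]],
  ],
)

```text
time_s: 3.32
tcp_pos: [0.5505, -0.2528, 0.2575]
eef_rot: [0.001, 0.605, 0.796, 0.0]
force: [0.7, 0.3, 1.5]
opening: 0.831
gripper_force: 0.0
```

```bash
python3 - <<'E'
from h import *
s=r.get_state();f=r.grab_frame("wrist")[:,:,::-1];cv2.imwrite("pics/w2.png",f)
print(s["time_s"],s["tcp_pos"],s["eef_rot"],s["force"],s["ft_torque"])
E
```

```text
3.3167 [ 0.55054215 -0.25281505  0.2574656 ] [8.40247075e-04 6.04669026e-01 7.96476394e-01 1.27753779e-04] [0.66259293 0.29110675 1.47710468] [-0.06932129  0.08030871  0.07473131]
```

View pics/w2.png

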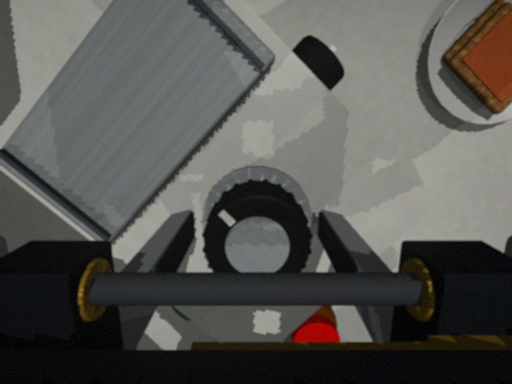

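The cap sits centred between the fingers (disc at (257,245)), so I close on it.

step_arm(
  increments=[
    [[5,0,0,0,0,0,0],[5,0,0,0,0,0,0],[5,0,0,0,0,0,0],[5,0,0,0,0,0,0],[5,0,0,0,0,0,0],[5,0,0,0,0,0,0]],
  ],
  squeeze=28,
)

```text
time_s: 3.87
tcp_pos: [0.5506, -0.253, 0.257]
eef_rot: [0.001, 0.605, 0.796, 0.0]
force: [0.4, -0.5, 0.9]
opening: 0.611
gripper_force: 28.0
```

```bash
cat >st.py <<'E'
from h import *
s=r.get_state();q=s["eef_rot"]
print(s["time_s"],np.round(s["tcp_pos"],4),"yaw",round(np.degrees(2*np.arctan2(q[2],q[1]))-90,1),np.round(s["force"],1),np.round(s["ft_torque"],2),round(s["opening"]*9.4,2),round(s["gripper_force"],1),np.round(s["qpos"][5],2))
E
python3 st.py
```

```text
3.8667 [ 0.5506 -0.253   0.257 ] yaw 15.6 [ 0.4 -0.5  0.9] [-0.08 -0.09  0.  ] 5.75 28.0 -0.8
```

step_arm(
  increments=[
    [[5,0,0,0,0,0,3],[5,0,0,0,0,0,6],[5,0,0,0,0,0,9],[5,0,0,0,0,0,12],[5,0,0,0,0,0,12]],
  ],
)

```text
time_s: 4.28
tcp_pos: [0.5505, -0.2528, 0.257]
eef_rot: [0.0, 0.518, 0.855, 0.0]
force: [-0.0, 0.9, 1.9]
opening: 0.611
gripper_force: 28.0
```

```bash
python3 st.py
```

```text
4.2833 [ 0.5505 -0.2528  0.257 ] yaw 27.5 [-0.   0.9  1.9] [ 0.17 -0.09 -0.62] 5.74 28.0 -1.0
```

step_arm(
  increments=[
    [[5,0,0,0,0,0,3],[5,0,0,0,0,0,6],[5,0,0,0,0,0,8],[5,0,0,0,0,0,8]],
  ],
)

```text
time_s: 4.62
tcp_pos: [0.5523, -0.2555, 0.257]
eef_rot: [0.004, 0.459, 0.888, -0.001]
force: [6.7, -3.9, 0.2]
opening: 0.618
gripper_force: 28.0
```

```bash
python3 st.py
```

```text
4.6167 [ 0.5523 -0.2555  0.257 ] yaw 35.4 [ 6.7 -3.9  0.2] [-0.9  -1.19 -0.87] 5.81 28.0 -1.14
```

Turning counter-clockwise meets −0.6 to −0.9 N·m, which looks like a stop. Now the other way.

step_arm(
  increments=[
    [[5,0,0,0,0,0,-3],[5,0,0,0,0,0,-7],[5,0,0,0,0,0,-12],[5,0,0,0,0,0,-17],[5,0,0,0,0,0,-22],[5,0,0,0,0,0,-27],[5,0,0,0,0,0,-32],[5,0,0,0,0,0,-36],[5,0,0,0,0,0,-40],[5,0,0,0,0,0,-40]],
  ],
)

```text
time_s: 5.45
tcp_pos: [0.5503, -0.2536, 0.257]
eef_rot: [0.001, 0.735, 0.678, -0.0]
force: [-0.3, -2.3, 2.1]
opening: 0.615
gripper_force: 28.0
```

```bash
python3 st.py
```

```text
5.45 [ 0.5503 -0.2536  0.257 ] yaw -4.6 [-0.3 -2.3  2.1] [-0.42  0.02 -0.03] 5.78 28.0 -0.45
```

It turns freely clockwise, so this is a left-hand thread. I carry on towards the second stop.

step_arm(
  increments=[
    [[5,0,0,0,0,0,-4],[5,0,0,0,0,0,-8],[5,0,0,0,0,0,-12],[5,0,0,0,0,0,-16],[5,0,0,0,0,0,-20],[5,0,0,0,0,0,-20]],
  ],
)

```text
time_s: 5.95
tcp_pos: [0.5496, -0.2534, 0.257]
eef_rot: [0.0, 0.841, 0.541, -0.001]
force: [-1.9, -1.1, 4.3]
opening: 0.608
gripper_force: 28.0
```

```bash
python3 st.py
```

```text
5.95 [ 0.5496 -0.2534  0.257 ] yaw -24.5 [-1.9 -1.1  4.3] [-0.39  0.49 -0.08] 5.72 28.0 -0.1
```

step_arm(
  increments=[
    [[5,0,0,0,0,0,-3],[5,0,0,0,0,0,-6],[5,0,0,0,0,0,-9],[5,0,0,0,0,0,-9]],
  ],
)

```text
time_s: 6.28
tcp_pos: [0.5494, -0.2531, 0.257]
eef_rot: [-0.0, 0.88, 0.474, -0.001]
force: [-3.9, -0.7, 4.3]
opening: 0.608
gripper_force: 28.0
```

```bash
python3 st.py
```

```text
6.2833 [ 0.5494 -0.2531  0.257 ] yaw -33.4 [-3.9 -0.7  4.3] [-0.33  0.85 -0.05] 5.72 28.0 0.06
```

step_arm(
  increments=[
    [[5,0,0,0,0,0,-3],[5,0,0,0,0,0,-6],[5,0,0,0,0,0,-9],[5,0,0,0,0,0,-9]],
  ],
)

```text
time_s: 6.62
tcp_pos: [0.5496, -0.253, 0.257]
eef_rot: [0.0, 0.915, 0.404, -0.001]
force: [-4.2, -1.4, 4.1]
opening: 0.615
gripper_force: 28.0
```

```bash
python3 st.py
```

```text
6.6167 [ 0.5496 -0.253   0.257 ] yaw -42.3 [-4.2 -1.4  4.1] [-0.26  0.9   0.3 ] 5.78 28.0 0.21
```

step_arm(
  increments=[
    [[5,0,0,0,0,0,-3],[5,0,0,0,0,0,-6],[5,0,0,0,0,0,-9],[5,0,0,0,0,0,-9]],
  ],
)

```text
time_s: 6.95
tcp_pos: [0.548, -0.2534, 0.257]
eef_rot: [-0.0, 0.943, 0.332, -0.003]
force: [-7.6, -2.4, 5.0]
opening: 0.616
gripper_force: 28.0
```

```bash
python3 st.py
```

```text
6.95 [ 0.548  -0.2534  0.257 ] yaw -51.3 [-7.6 -2.4  5. ] [-0.37  1.75  0.86] 5.79 28.0 0.37
```

The torque is now +0.86 N·m, so this is the second stop. I relax slightly and lift.

step_arm(
  increments=[
    [[5,0.05,0,0,0,0,1],[5,0.1,0,0.2,0,0,1],[5,0.1,0,0.5,0,0,1],[5,0.1,0,0.8,0,0,1],[5,0.1,0,1.2,0,0,1],[5,0.1,0,1.2,0,0,1]],
  ],
)

```text
time_s: 7.45
tcp_pos: [0.5486, -0.2537, 0.259]
eef_rot: [-0.005, 0.94, 0.34, -0.007]
force: [-2.5, -5.3, -16.9]
opening: 0.614
gripper_force: 28.0
```

```bash
python3 st.py;python3 - <<'E'
from h import *
cv2.imwrite("pics/w3.png",r.grab_frame("wrist")[:,:,::-1])
E
```

```text
7.45 [ 0.5486 -0.2537  0.259 ] yaw -50.3 [ -2.5  -5.3 -16.9] [-1.26  0.68  0.48] 5.77 28.0 0.35
```

View pics/w3.png

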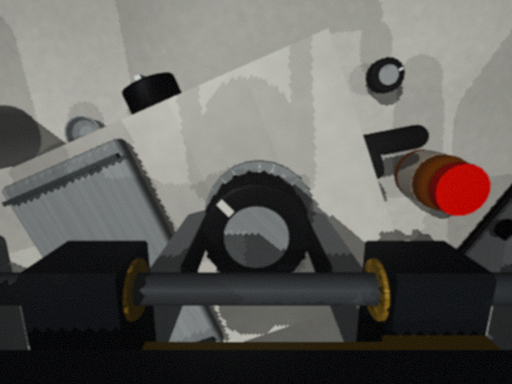

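The cap is still held, with 0.5 N·m of wind-up probably jamming the lugs. The dash shows it has turned about 66°, which fits. I lower, relax the torsion and check.

step_arm(
  increments=[
    [[5,0.05,0,-0.6,0,0,1],[5,0.1,0,-1,0,0,2],[5,0.1,0,-1,0,0,3],[5,0.1,0,-1,0,0,3]],
  ],
)

```text
time_s: 7.83
tcp_pos: [0.5491, -0.2542, 0.2573]
eef_rot: [-0.001, 0.931, 0.364, -0.004]
force: [-9.0, -3.2, 2.6]
opening: 0.61
gripper_force: 28.0
```

```bash
python3 st.py
```

```text
7.8333 [ 0.5491 -0.2542  0.2573] yaw -47.3 [-9.  -3.2  2.6] [-0.68  1.95  0.05] 5.73 28.0 0.3
```

step_arm(
  increments=[
    [[5,-0.2,-0.1,0,0,0,0],[5,-0.3,-0.1,0,0,0,0],[5,-0.3,-0.1,0,0,0,0]],
  ],
)

```text
time_s: 8.08
tcp_pos: [0.5487, -0.2543, 0.2572]
eef_rot: [-0.0, 0.932, 0.364, -0.001]
force: [-2.6, -2.5, -1.6]
opening: 0.615
gripper_force: 28.0
```

```bash
python3 st.py
```

```text
8.0833 [ 0.5487 -0.2543  0.2572] yaw -47.4 [-2.6 -2.5 -1.6] [-0.62  0.72 -0.02] 5.78 28.0 0.3
```

step_arm(
  increments=[
    [[5,0,0,0.2,0,0,0],[5,0,0,0.4,0,0,0],[5,0,0,0.6,0,0,0],[5,0,0,0.8,0,0,0],[5,0,0,0.8,0,0,0]],
  ],
)

```text
time_s: 8.5
tcp_pos: [0.5494, -0.2542, 0.267]
eef_rot: [0.001, 0.932, 0.363, 0.0]
force: [-2.3, -2.6, -2.3]
opening: 0.618
gripper_force: 28.0
```

```bash
python3 st.py
```

```text
8.5 [ 0.5494 -0.2542  0.267 ] yaw -47.4 [-2.3 -2.6 -2.3] [-0.87  0.74  0.02] 5.81 28.0 0.3
```

It lifts freely. I keep going straight up.

step_arm(
  increments=[
    [[5,0,0,0.5,0,0,0],[5,0,0,1,0,0,0],[5,0,0,1.5,0,0,0],[5,0,0,2,0,0,0],[5,0,0,2.5,0,0,0],[5,0,0,3.2,0,0,0],[5,0,0,4,0,0,0],[5,0,0,5,0,0,0],[5,0,0,6,0,0,0],[5,0,0,7,0,0,0],[5,0,0,8,0,0,0],[5,0,0,8,0,0,0]],
  ],
)

```text
time_s: 9.5
tcp_pos: [0.5499, -0.2542, 0.3499]
eef_rot: [0.002, 0.932, 0.363, 0.002]
force: [-0.0, 0.4, -0.6]
opening: 0.613
gripper_force: 28.0
```

```bash
python3 st.py; python3 - <<'E'
from h import *
cv2.imwrite("pics/w4.png",r.grab_frame("wrist")[:,:,::-1])
E
```

```text
9.5 [ 0.5499 -0.2542  0.3499] yaw -47.4 [-0.   0.4 -0.6] [-0.07  0.15  0.05] 5.76 28.0 0.3
```

View pics/w4.png

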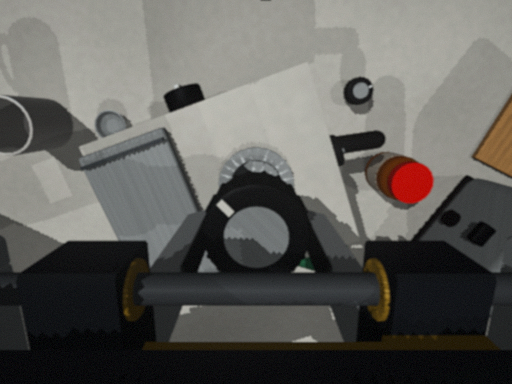

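The cap is in the fingers and clear of the filler ring, seen below at (257,165). I carry it to the saucer at about (0.583, 0.175).

step_arm(
  increments=[
    [[5,0.1,1,0,0,0,0],[5,0.3,3,0,0,0,0],[5,0.5,6,0,0,0,0],[5,0.7,9,0,0,0,0],[5,1,12,0,0,0,0],[5,1.3,15,0,0,0,0],[5,1.5,18,0,0,0,0],[5,1.7,21,0,0,0,0],[5,2,24,0,0,0,0],[5,2.2,27,0,0,0,0],[5,2.4,30,0,0,0,0],[5,2.6,33,0,0,0,0]],
  ],
)

```text
time_s: 10.55
tcp_pos: [0.5745, 0.0784, 0.3455]
eef_rot: [-0.0, 0.932, 0.363, -0.001]
force: [-0.1, -0.4, -0.9]
opening: 0.612
gripper_force: 28.0
```

step_arm(
  increments=[
    [[5,0.2,3,0,0,0,0],[5,0.4,5.5,0,0,0,0],[5,0.6,7.5,0,0,0,0],[5,0.7,9,0,0,0,0],[5,0.7,9.8,0,0,0,0],[5,0.7,9.8,0,0,0,0],[5,0.7,9.8,-2,0,0,0],[5,0.7,9.8,-4,0,0,0],[5,0.7,9.8,-6,0,0,0],[5,0.7,9.8,-8,0,0,0],[5,0.7,9.8,-9,0,0,0],[5,0.7,9.8,-9,0,0,0]],
  ],
)

```text
time_s: 11.55
tcp_pos: [0.581, 0.1727, 0.2531]
eef_rot: [-0.0, 0.932, 0.362, -0.003]
force: [-0.1, 0.7, -1.0]
opening: 0.614
gripper_force: 28.0
```

```bash
python3 st.py; python3 - <<'E'
from h import *
a=r.grab_frame("scene")[:,:,::-1];b=r.grab_frame("top")[:,:,::-1]
c=cv2.resize(np.hstack([a[130:330,150:400],b[120:320,130:380]]),None,fx=1.6,fy=1.6,interpolation=2)
cv2.imwrite("pics/c5.png",c)
E
```

```text
11.55 [0.581  0.1727 0.2531] yaw -47.5 [-0.1  0.7 -1. ] [-0.13  0.1   0.04] 5.78 28.0 1.02
```

View pics/c5.png

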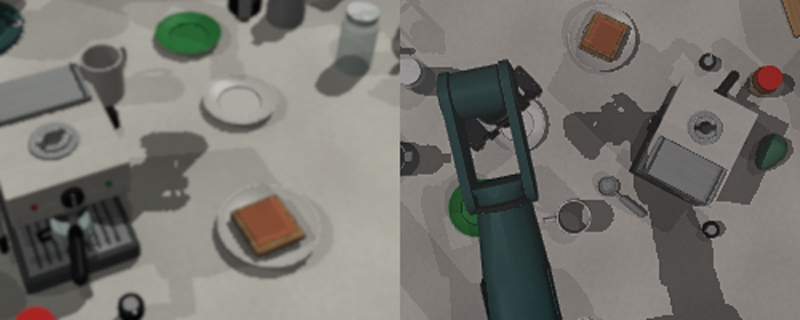

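Top shows the gripper over the saucer, and the filler is open at (705,127). In scene the saucer is at (240,100) in the crop, and the dark object at (245,8) is probably the cap, so I check that by projection.

```bash
python3 - <<'E'
from h import *
s=r.get_state()["tcp_pos"]
print(proj("scene",s),(proj("scene",s-[0,0,.02])-[150,130])*1.6,(proj("scene",s-[0,0,.042])-[150,130])*1.6)
K,M=0,0
S=r.get_state();f=r.grab_frame("wrist")[:,:,::-1];cv2.imwrite("pics/w6.png",f)
K,M=wcam(S);p=np.linalg.inv(M)@[.583,.175,.016,1];print("saucer px in wrist",(K@p[:3])[:2]/p[2])
E
```

```text
[301.83225053 127.51489244] [242.40934005   5.33397677] [241.84687335  15.36086124]
saucer px in wrist [254.82849014 165.22924429]
```

View pics/w6.png

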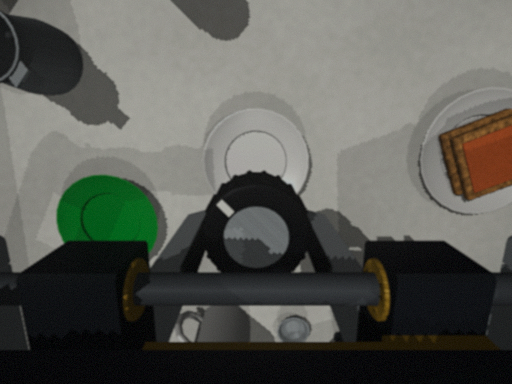

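The saucer's inner ring is at (256,160) against a predicted (255,165), so its centre is near (0.587, 0.179). I shift slightly and descend.

step_arm(
  increments=[
    [[5,0.2,0.2,-1,0,0,0],[5,0.5,0.5,-3,0,0,0],[5,0.5,0.5,-5,0,0,0],[5,0.5,0.5,-7,0,0,0],[5,0.5,0.5,-9,0,0,0],[5,0.5,0.5,-11,0,0,0],[5,0.5,0.5,-12.5,0,0,0],[5,0.5,0.5,-13.5,0,0,0],[5,0.5,0.5,-14.2,0,0,0],[5,0.5,0.5,-14.5,0,0,0],[5,0.5,0.5,-14.5,0,0,0],[5,0.5,0.5,-14.5,0,0,0]],
  ],
)

```text
time_s: 12.7
tcp_pos: [0.588, 0.1793, 0.1126]
eef_rot: [0.0, 0.932, 0.363, 0.001]
force: [0.7, -0.2, -0.9]
opening: 0.614
gripper_force: 28.0
```

step_arm(
  increments=[
    [[5,0,0,0,0,0,0],[5,0,0,0,0,0,0],[5,0,0,0,0,0,0],[5,0,0,0,0,0,0],[5,0,0,0,0,0,0],[5,0,0,0,0,0,0]],
  ],
)

```text
time_s: 13.2
tcp_pos: [0.5873, 0.1791, 0.1116]
eef_rot: [0.0, 0.932, 0.363, 0.0]
force: [-0.5, -0.5, -2.2]
opening: 0.612
gripper_force: 28.0
```

```bash
python3 st.py; python3 - <<'E'
from h import *
a=r.grab_frame("scene")[:,:,::-1]
cv2.imwrite("pics/c7.png",cv2.resize(a[120:240,200:400],None,fx=3,fy=3,interpolation=2))
E
```

```text
13.2 [0.5873 0.1791 0.1116] yaw -47.4 [-0.5 -0.5 -2.2] [-0.01  0.13 -0.04] 5.75 28.0 1.03
```

View pics/c7.png

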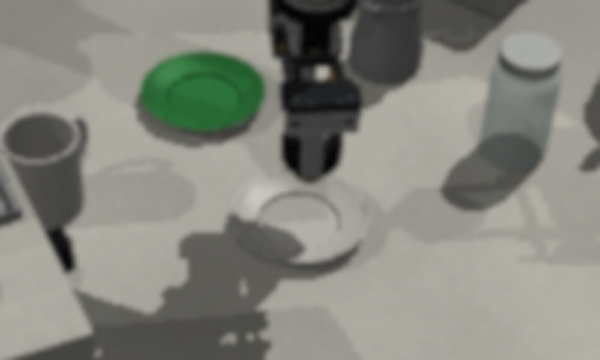

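The cap hangs upright at (312,165) in the crop, above the undisturbed saucer at (300,222). Its lower face is about 90 mm above the table, so I hand in.

```bash
python3 -c "
from station import r
print(r.finish_job())"
```

```text
the job is handed in; nothing more can be done
None
```

The cap turned out to have a left-hand thread; I unscrewed it, lifted it off the filler and handed the job in at 13 s with it held upright over the middle of the undisturbed saucer, its lower face about 90 mm above the table; no verdict came back.

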